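# Uncover the filter of the studio's bench dust collector

## Task

Open the bench dust collector for a filter change, with the fingertips only: press its snap tab down until the filter cover springs loose, let the tab go, then push the cover along its guides, off its seat and onto the flat deck, until the filter is completely uncovered. Leave the cover lying flat on the deck between the guides; do not lift it, and leave the glaze jar, the spare filter and the modelling tool undisturbed.

Things in the scene. Friction and masses are not known exactly. Their poses are not given: they have to be found in the camera images.
- collector: Off-white bench dust collector, a box 390 (x) x 170 (y) mm fixed on the table. Origin at the centre of its underside, z up; +x runs along its length from the snap-tab end to the flat-deck end: the way the cover is pushed off. Flat top (seat and deck level) at z = 110 mm; at rest nothing on it stands over 24 mm above that. Positions 'in the collector' below are in this frame, in mm
- filter_opening (a point): Centre of the filter opening, level with the flat top (x = -45, z = 110 in the collector). Opening 110 (x) x 100 mm, x = -100 to 10, pleated filter about 24 mm down inside. The cover's seat around it is x = -115 to 25. Guides 10 mm high run along both sides of seat and deck, 133 mm apart; up to x = 5 thin lips on them (top 13 mm above the flat top) overlap the cover's edges by 5 mm and keep it down
- deck_middle (a point): Middle of the flat deck beyond the seat, on its surface (x = 102.5, z = 110 in the collector). The deck is 155 mm long, from x = 25 to an 8 mm high end stop across it at x = 180, and 133 mm wide between the guides
- tab_pad (a point): Centre of the top of the snap tab's thumb pad: ribbed, black, 45 (x) x 44 mm, facing up, at x = -172.5, y = 0, z = 131.5 in the collector at rest; moves with the tab. The tab is a see-saw catch: pivot 37.5 mm from this point towards the cover (x = -135); beyond it a 14 mm wide arm, top at z = 131.5, reaches to x = -102.5 and its nose hooks in front of a low rib on the cover
- tab (a joint): Snap tab angle, rad: 0 at rest (hooked), grows as the pad is pressed down, stop at 0.28 (pad centre about 10 mm down); springs back when let go. Above about 0.2 the nose clears the rib and two spring plungers slide the cover 16 mm towards +x, so it stays loose when the tab comes back. Pressing takes about 4 to 9 N
- cover: Loose flat grey filter cover 140 (x) x 130 (y) x 8 mm, about 0.2 kg, axes parallel to the collector's. Origin at the centre of its underside. In the collector its origin is at x = -44, z = 110 when hooked, about x = -29 when sprung loose, x = 110 against the deck's end stop; from x = 80 on, all of the filter opening is uncovered. Once loose a few newtons slide it; 1.5 mm play at each side
- cover_ledge (a point): Middle of the upright face of the push ledge across the cover: 90 mm long (y), rising 14 mm above the 8 mm plate; the upright face looks to the snap tab (-x), its back slopes. The point is 5 mm beyond the cover's origin in x and 15 mm above its underside, half-way up the face. Pushing this face towards +x slides the cover, which stops where the push stops
- spare_filter: Bystander: spare pleated filter in a card frame, 108 x 98 x 36 mm, lying flat on the table beside the collector; origin at the centre of its underside. Not to be moved
- glaze_jar: Bystander: closed round glass jar with white cap, 62 mm across, 85 mm tall, on the table near the collector; origin at the centre of its underside. Not to be moved
- modelling_tool: Bystander: wooden modelling tool 167 mm long, up to 20 mm wide and 10 mm high, lying on the table near the collector; origin on its underside near mid-length, its long axis x. Not to be moved
Not all that is in view belongs to the job. What is meant by the cover is not turquoise, and is the smaller of those in its own colour.

How it is judged:
On the way, in this order (a step that is already met when the one before it is completed fails the run):
1. the snap tab is pressed in by the fingers, the cover still on its seat (value of joint tab above 0.14 rad and contact force between the fingers and tab above 0.5 N and x of cover in the frame of collector below -0.01 m), for 0.05 s.
2. the tab is let go and the cover, sprung loose, is still on its seat (value of joint tab below 0.08 rad and x of cover in the frame of collector between -0.037 and 0.05 m), for 0.05 s.
3. the cover is pushed along until the filter is completely uncovered (x of cover in the frame of collector above 0.08 m), for 0.2 s.
At the end, for the whole second after the job is handed in: The cover lies flat and at rest on the deck between the guides, its origin 80 to 116 mm along the collector's x, so that the whole filter opening is uncovered; the snap tab is back up (below 0.08 rad); spare filter, jar and modelling tool are within 20 mm of where they stood (x of cover in the frame of collector between 0.08 and 0.116 m and y of cover in the frame of collector between -0.008 and 0.008 m and z of cover in the frame of collector between 0.106 and 0.115 m and angle between cover's own z axis and vertical below 0.05 rad and linear speed of cover below 0.02 m/s and value of joint tab below 0.08 rad and distance of each of spare_filter, glaze_jar, modelling_tool from where it was at the start of the episode below 0.02 m); the robot touches nothing.
It fails at once if the cover is lifted or tipped (z of cover in the frame of collector above 0.122 m or angle between cover's own z axis and vertical above 0.15 rad).
It fails at once if the spare filter, the jar or the modelling tool is disturbed (distance of any of spare_filter, glaze_jar, modelling_tool from where it was at the start of the episode above 0.02 m).
It also fails if it takes over 38 s, if anything falls off the work surface, if the arm or the gripper's body presses on something with over 40 N, if the wrist force passes 120 N, or if a joint passes its speed limit or range.

## Robot

A 6-joint arm with a two-finger parallel gripper is mounted at the origin on the work surface. World frame = base frame: x ahead of the robot, y to its left, z up, the work surface at z = 0. Lengths are in m, angles in rad, forces in N, time in s.
With the tool pointing down it reaches from about 0.35 to 0.8 m from the base axis. Payload 7.3 kg.
Tool frame: the origin (TCP) lies midway between the tips of the shut fingers; the grasp point (between the pads) lies 19 mm behind it; z points along the fingers, x is the direction in which the jaws open and shut, and the axes are right-handed (so a half turn about z gives the same grasp; the last joint's range is limited). The gripper opens to 85 mm and grips with 20 to 120 N. Pads are 22 mm wide; open, the fingers measure 114 mm over their backs; the gripper's body (76 mm by 85 mm) begins 54 mm behind the grasp point. The pads swing forward as they close: fully open they stand 13 mm farther back than shut.
Start: joints at [-1.464, 0.342, 1.524, -0, 1.275, -0.146], TCP at [0.131, -0.508, 0.231] pointing down, gripper open.
Joint ranges: [-2.53, 2.53], [-0.77, 2.02], [0.04, 2.7], [-1, 4.14], [0.28, 2.66], [-3.11, 3.11]. Speed limits (rad/s): [2.57, 2.57, 3.14, 3.14, 3.14, 3.14].

## Interface

Orientations are given as a 3x3 rotation matrix whose columns are the frame's x, y, z axes.
In Python, from plant import * gives the robot as it stands. The module is installed in compiled form; this text tells all that it offers.
- The arm moves only by the tool apply_moves, never from a script. Its argument "steps" is a list of rows, each an object of numbers: "tx", "ty", "tz": the shift along the tool's x, y, z in mm; "ax", "ay", "az": the turn, a rotation vector about the tool's x, y, z in rad; "fingers": the closure, from -1 (fully open) to 1 (shut). A call has 1 to 12 rows; each row is the pose to reach, as a shift and turn from the pose commanded when the call began, along the tool's axes at that moment; what a row does not reach only later rows make up. A row lasts 1/10 s, in which the tool goes at most 50 mm and 8.59 degrees, less where a joint would pass 70% of its speed; a pose out of reach is approached as far as the arm can. A call with a gripper value outside its range is refused whole. The fingers move at their own pace and stop on an object; the grip force is fixed at half the most. Time passes only in rows, so rows that repeat a pose let the fingers close. It gives the time, the measured TCP pose, the force and the opening at its end, in the units of the state.
- observe(): the state, without advancing time (a new reading comes with each control period).
- get_image(name): name is "side" or "top"; returns a dict with "frame" (480x640x3 uint8, blue, green, red), "K" (3x3 intrinsics, pixels), "k1" (the pictures are not rectified: a ray, as slopes to the right and down, at radius r is drawn at 1 + k1 r^2 times it, then the intrinsics apply), "eye" and "attitude" of the camera in the world. Camera axes: x right, y down, z forward; pixel columns grow to the right and rows downward; lengths in m; the calibration is good to about 2 mm. A picture is of the moment at which its call begins. There is no depth.
- sign_off(): hands the job in, once; it reports no verdict.
Trained networks look in a picture, given as the dict that the camera call returned (one of the last four; its "shot" number tells which), for a name from the list of things; names that differ only in an ending like _2 or _b are one class to them, and where a whole thing is asked for, a point or a joint stands for the part that bears it (a point fixed in the world has none). Each returns a list of dicts, best first, with "p" (0 to 1); they miss things now and then, are a little off and sometimes report something else, mostly with a low value. They report only what shows in the picture. A call takes as long as a camera call. They do not tell look-alikes from the thing itself.
- recognise(name, picture): "centre" ([column, row] in pixels, amid what is visible of it).
- tip_of(name, picture): "centre" ([column, row] in pixels: a listed point, or the origin of a listed thing).
The state is a dict: "t": time; "joint_pos": joint angles; "qvel": joint speeds; "joint_torque": joint torques, N m; "ee_pos": TCP position; "tool_rot": TCP orientation; "force": force on the tool from outside, world axes, zero at the start; "torque": the same for the moment, N m; "opening": finger opening in m.
Only numpy, scipy, OpenCV 4.12 (cv2) and the standard library are available. Lean on these libraries where they do the work, as an engineer would, in place of code of your own. Each camera call takes 0.05 s, during which the arm holds its last target.

## Working session

There is one attempt and no reset: what is moved stays moved. The work goes in short steps, Python scripts to look and compute and a tool call to move; the robot and the scene stay as the last step left them, time stands still between calls to the robot, and variables do not carry over. Pictures are saved under pics/ and viewed, and the job is handed in when it is done.

Besides the shell and the picture viewer there is one more tool, called after "Request:" by a JSON object that holds its "op" and its "data". apply_moves: Moves the arm, as the interface text tells. Its arguments: {"type":"object","properties":{"steps":{"type":"array","items":{"type":"object","properties":{"tx":{"type":"number"},"ty":{"type":"number"},"tz":{"type":"number"},"ax":{"type":"number"},"ay":{"type":"number"},"az":{"type":"number"},"fingers":{"type":"number"}}}}},"required":["steps"]}

```bash
mkdir -p pics; ls
cat > h.py <<'E'
import numpy as np, cv2
from plant import *
def ray(im,px):
    K=np.array(im["K"]);k1=im["k1"]
    p=np.array([(px[0]-K[0,2])/K[0,0],(px[1]-K[1,2])/K[1,1]])
    u=p.copy()
    for _ in range(50): u=p/(1+k1*(u@u))
    d=np.array(im["attitude"])@np.array([u[0],u[1],1]); return np.array(im["eye"]),d
def at_z(im,px,z):
    e,d=ray(im,px); return e+d*(z-e[2])/d[2]
def proj(im,P):
    c=np.array(im["attitude"]).T@(np.array(P)-np.array(im["eye"]))
    u=c[:2]/c[2]; u=u*(1+im["k1"]*(u@u)); K=np.array(im["K"])
    return np.array([K[0,0]*u[0]+K[0,2],K[1,1]*u[1]+K[1,2]])
def tri(i1,p1,i2,p2):
    e1,d1=ray(i1,p1);e2,d2=ray(i2,p2)
    A=np.stack([d1,-d2],1);s=np.linalg.lstsq(A,e2-e1,rcond=None)[0]
    a=e1+s[0]*d1;b=e2+s[1]*d2; return (a+b)/2,np.linalg.norm(a-b)
E
python3 - <<'E'
from h import *
T=get_image("top");S=get_image("side")
cv2.imwrite("pics/top1.png",T["frame"]);cv2.imwrite("pics/side1.png",S["frame"])
for im in(T,S):
    print(np.round(im["eye"],3),np.round(im["attitude"],3).tolist(),im["k1"])
    for n in "collector filter_opening deck_middle tab_pad cover cover_ledge spare_filter glaze_jar modelling_tool".split():
        print(n,[(np.round(r["centre"]).tolist(),round(r["p"],2)) for r in tip_of(n,im)[:4]])
s=observe();print(s["t"],s["tool_rot"],s["force"])
E
```

```text
pics
[ 0.375 -0.057  1.172] [[-0.131, -0.971, 0.199], [-0.991, 0.128, -0.026], [-0.0, -0.201, -0.98]] -0.08516764273513554
collector [([296.0, 270.0], 0.82)]
filter_opening []
deck_middle [([250.0, 279.0], 0.9)]
tab_pad [([370.0, 220.0], 0.62), ([372.0, 302.0], 0.61)]
cover [([466.0, 312.0], 0.91), ([318.0, 249.0], 0.88), ([448.0, 189.0], 0.59)]
cover_ledge [([452.0, 191.0], 0.84), ([311.0, 248.0], 0.64), ([469.0, 319.0], 0.59)]
spare_filter [([206.0, 224.0], 0.63), ([370.0, 300.0], 0.51), ([296.0, 270.0], 0.49)]
glaze_jar [([372.0, 299.0], 0.63), ([304.0, 180.0], 0.2)]
modelling_tool [([304.0, 181.0], 0.65)]
[ 0.314 -0.709  0.55 ] [[0.915, -0.223, 0.337], [-0.404, -0.483, 0.777], [-0.011, -0.847, -0.532]] -0.10773969602692483
collector [([305.0, 278.0], 0.89)]
filter_opening []
deck_middle [([271.0, 211.0], 0.93)]
tab_pad [([369.0, 266.0], 0.58), ([316.0, 241.0], 0.53)]
cover [([320.0, 244.0], 0.89), ([297.0, 463.0], 0.62), ([322.0, 223.0], 0.27)]
cover_ledge [([316.0, 236.0], 0.91), ([294.0, 461.0], 0.82), ([478.0, 393.0], 0.82)]
spare_filter [([321.0, 221.0], 0.6)]
glaze_jar [([285.0, 344.0], 0.7)]
modelling_tool [([267.0, 214.0], 0.62)]
1.0 [[ 2.50113492e-01 -9.68216525e-01  2.62384598e-05]
 [-9.68216519e-01 -2.50113494e-01 -1.15794867e-04]
 [ 1.18677096e-04  3.55734834e-06 -9.99999993e-01]] [-0.14436558  0.53061279  1.20066519]
```

View pics/top1.png

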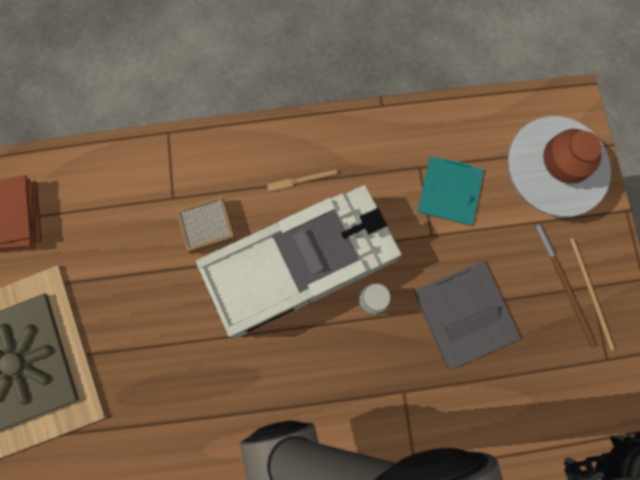

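View pics/side1.png

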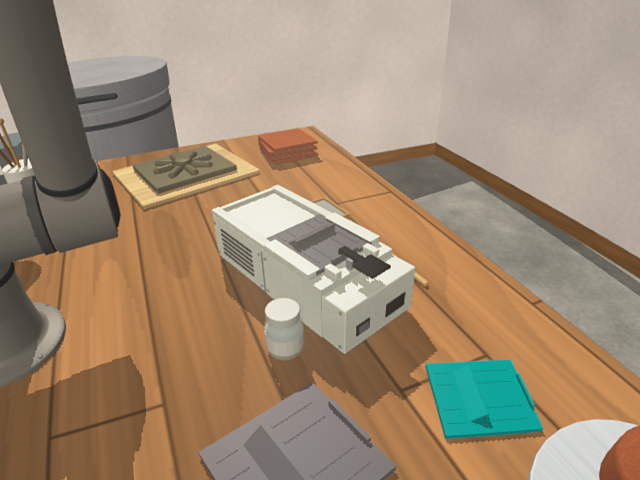

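In the top view there are three cover-like things: grey on the collector (~318,249), a larger grey one on the table (~466,312), and a turquoise one (~450,190). The one meant is the smaller grey one, seated on the collector. I'll confirm it with a crop and work out the collector's pose.

Run:
```python
from h import *
T=get_image("top");S=get_image("side")
def get(n,im,near):
    r=[np.array(x["centre"]) for x in tip_of(n,im)]
    r=[x for x in r if np.linalg.norm(x-near)<25]; return r[0] if r else None
pts={}
for n,a,b in [("deck_middle",(250,279),(271,211)),("tab_pad",(370,220),(369,266)),("cover_ledge",(311,248),(316,236)),("cover",(318,249),(320,244)),("collector",(296,270),(305,278))]:
    p,q=get(n,T,a),get(n,S,b)
    if p is None or q is None: print(n,p,q);continue
    P,e=tri(T,p,S,q);pts[n]=P;print(n,p,q,P.round(4),round(e,4))
loc={"deck_middle":(102.5,0,110),"tab_pad":(-172.5,0,131.5),"cover_ledge":(-39,0,125),"cover":(-44,0,110),"collector":(0,0,0)}
ns=list(pts);A=np.array([loc[n] for n in ns])/1e3;B=np.array([pts[n] for n in ns])
from scipy.optimize import least_squares
def R(t):return np.array([[np.cos(t),-np.sin(t),0],[np.sin(t),np.cos(t),0],[0,0,1]])
f=lambda v:((A@R(v[0]).T+v[1:])-B).ravel()
for t0 in (0,2,-2):
    r=least_squares(f,[t0,0.5,0,0],loss="soft_l1",f_scale=.003);print(r.cost,r.x.round(4));print((f(r.x).reshape(-1,3)*1e3).round(1))
v=r.x
np.save("pose0.npy",v)
def draw(im,name,box):
    f=im["frame"].copy()
    f=cv2.resize(f,None,fx=3,fy=3,interpolation=cv2.INTER_CUBIC)
    for P in [(-195,-85,110),(-195,85,110),(195,85,110),(195,-85,110),(-195,-85,0),(195,-85,0),(-195,85,0),(102.5,0,110),(-172.5,0,131.5),(-39,0,125),(-150,22,131.5),(-150,-22,131.5),(-195,22,131.5),(-195,-22,131.5)]:
        p=proj(im,R(v[0])@np.array(P)/1e3+[v[1],v[2],0]);cv2.circle(f,tuple(int(x*3+1) for x in p),3,(0,0,255),-1)
    x,y,w,h=[3*k for k in box];cv2.imwrite(name,f[y:y+h,x:x+w])
draw(T,"pics/topc.png",(170,160,260,190));draw(S,"pics/sidec.png",(190,170,250,195))
```

```text
deck_middle [251.4 277.9] [267.1 212.7] [0.5246 0.0525 0.1147] 0.008
tab_pad [370.2 219.5] [373.3 265.3] [ 0.6173 -0.2049  0.1244] 0.004
cover_ledge [313.1 247. ] [317.6 237.2] [ 0.5745 -0.0805  0.1187] 0.0005
cover [313.2 250.8] [318.6 243.9] [ 0.5726 -0.0809  0.104 ] 0.0061
collector [298.3 272.3] [302.4 281.5] [ 0.5492 -0.0437 -0.0022] 0.0098
5.787599412406635e-05 [ 1.9196  0.5582 -0.043  -0.0046]
[[-1.5  0.9 -9.3]
 [-0.1 -0.1  2.5]
 [-3.   0.9  1.7]
 [ 0.7 -3.5  1.4]
 [ 9.   0.8 -2.3]]
5.787599412411505e-05 [ 1.9196  0.5582 -0.043  -0.0046]
[[-1.5  0.9 -9.3]
 [-0.1 -0.1  2.5]
 [-3.   0.9  1.7]
 [ 0.7 -3.5  1.4]
 [ 9.   0.8 -2.3]]
0.0018002161020980582 [-1.9321  0.5575 -0.1166 -0.0046]
[[  -3.4 -264.9   -9.3]
 [   1.2  249.7    2.5]
 [  -3.2    0.4    1.7]
 [   0.5    5.4    1.4]
 [   8.3  -72.8   -2.3]]
```

```bash
cat >> h.py <<'E'
def R(t):return np.array([[np.cos(t),-np.sin(t),0],[np.sin(t),np.cos(t),0],[0,0,1]])
def w(v,P):return R(v[0])@np.array(P)/1e3+[v[1],v[2],0]
def draw(im,name,box,v):
    f=im["frame"].copy()
    f=cv2.resize(f,None,fx=3,fy=3,interpolation=cv2.INTER_CUBIC)
    for P in [(-195,-85,110),(-195,85,110),(195,85,110),(195,-85,110),(-195,-85,0),(195,-85,0),(-195,85,0),(102.5,0,110),(-172.5,0,131.5),(-39,0,125),(-150,22,131.5),(-150,-22,131.5),(-195,22,131.5),(-195,-22,131.5)]:
        p=proj(im,w(v,P));cv2.circle(f,tuple(int(x*3+1) for x in p),3,(0,0,255),-1)
    x,y,ww,h=[3*k for k in box];cv2.imwrite(name,f[y:y+h,x:x+ww])
E
python3 - <<'E'
from h import *
v=[1.9196,.5582,-.043]
T=get_image("top");S=get_image("side")
draw(T,"pics/topc.png",(170,160,260,190),v);draw(S,"pics/sidec.png",(190,170,250,195),v)
E
```

```text
(no output)
```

View pics/topc.png

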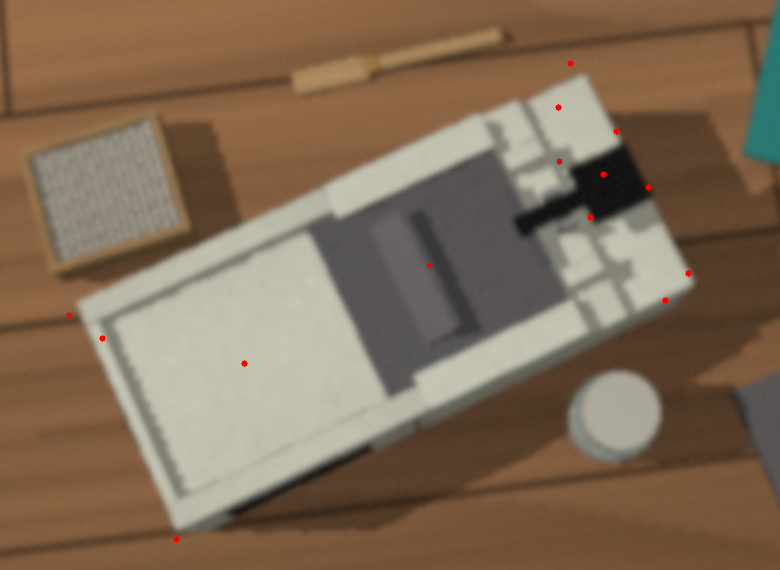

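View pics/sidec.png

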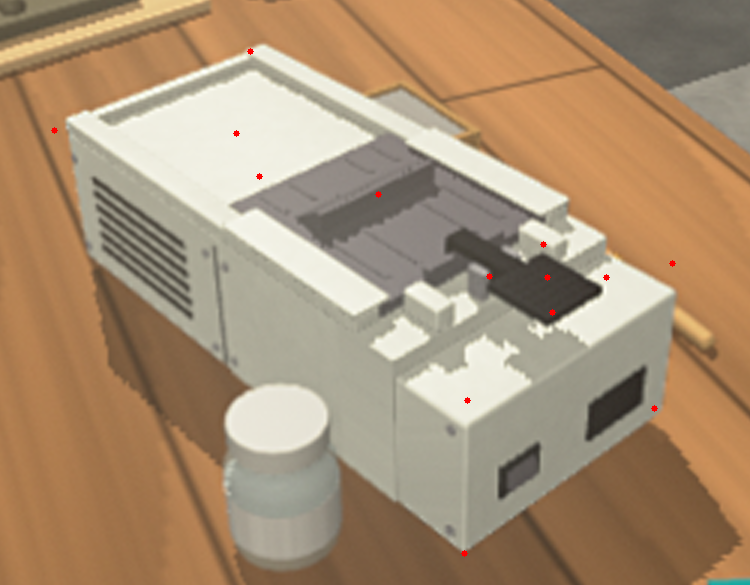

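Run:
```python
from h import *
from scipy.optimize import least_squares
T=get_image("top");S=get_image("side")
tp=[((586,74),(-195,-85,110)),((692,287),(-195,85,110)),((79,303),(195,-85,120)),((178,529),(195,85,120)),((626,146),(-195,-22,131.5)),((655,195),(-195,22,131.5)),((598,220),(-150,22,131.5)),((572,168),(-150,-22,131.5))]
sp=[((468,425),(-195,85,110)),((464,553),(-195,85,0)),((672,292),(-195,-85,110)),((70,118),(195,85,120)),((262,44),(195,-85,120)),((548,322),(-195,22,131.5)),((602,290),(-195,-22,131.5)),((545,255),(-150,-22,131.5)),((490,278),(-150,22,131.5))]
obs=[(T,np.array(p)/3+[170,160]-.33,P) for p,P in tp]+[(S,np.array(p)/3+[190,170]-.33,P) for p,P in sp]
g=lambda v,o:np.concatenate([proj(i,w(v[:3],P))-p for i,p,P in o])
for o in (obs,obs[:8],obs[8:]):
    r=least_squares(lambda v:g(v,o),[1.95,.56,-.043],loss="soft_l1");print(r.x.round(4));print(r.fun.reshape(-1,2).round(1).tolist())
    if o is obs: v=r.x
# 4-dof with camera shift in each image
h=lambda v:np.concatenate([g(v,obs[:8])+np.tile(v[3:5],8),g(v,obs[8:])+np.tile(v[5:7],9),v[3:]*1])
r=least_squares(h,[*v,0,0,0,0],loss="soft_l1");print(r.x.round(4))
np.save("pose.npy",v)
print("pad",w(v,(-172.5,0,131.5)),"ledge",w(v,(-39,0,125)),"ledge end",w(v,(115,0,125)))
draw(T,"pics/topd.png",(170,160,260,190),v);draw(S,"pics/sided.png",(190,170,250,195),v)
```

```text
[ 1.8864  0.5586 -0.0485]
[[-0.1, -1.9], [1.7, -1.5], [-1.8, -0.4], [-1.2, 0.7], [1.4, -2.6], [1.5, -0.2], [0.8, 0.8], [-0.2, -0.8], [-2.6, -4.8], [-2.2, 3.6], [1.2, -5.8], [-3.0, -0.6], [-0.2, -1.0], [0.4, 0.4], [1.2, -0.5], [-0.5, -0.5], [-0.9, 2.4]]
[ 1.8832  0.5575 -0.0473]
[[-0.3, -1.2], [1.2, -0.6], [-2.3, -0.2], [-2.0, 1.1], [1.0, -1.8], [1.1, 0.7], [0.4, 1.6], [-0.6, -0.1]]
[ 1.8873  0.5592 -0.0493]
[[-1.8, -4.6], [-1.5, 3.8], [1.9, -5.7], [-2.7, -0.5], [0.1, -0.9], [1.2, 0.5], [1.9, -0.3], [0.2, -0.4], [-0.3, 2.6]]
[ 1.8854  0.5597 -0.0472  0.2029  0.952   0.3013  0.8037]
pad [ 0.6121121  -0.21245526  0.1315    ] ledge [ 0.57067156 -0.08555005  0.125     ] ledge end [0.5228675  0.06084247 0.125     ]
```

View pics/topd.png

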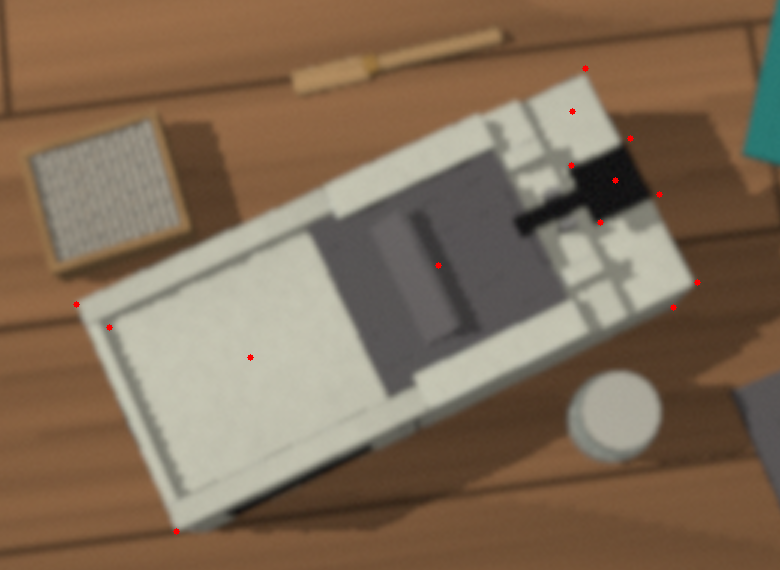

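View pics/sided.png

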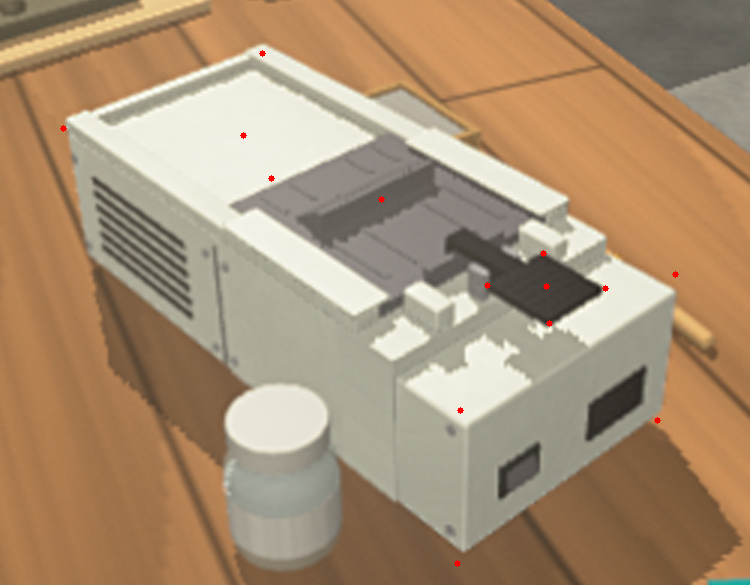

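```bash
cat >> h.py <<'E'
V=np.array([1.884,.5586,-.0475])
def delta(P,s=None):
    s=s or observe(); return (np.array(s["tool_rot"]).T@(np.array(P)-s["ee_pos"])*1e3).round(1)
def inc(s=None):
    s=s or observe(); return ((R(V[0]).T@(np.array(s["ee_pos"])-[V[1],V[2],0]))*1e3).round(1)
E
python3 - <<'E'
from h import *
s=observe();print(s["t"],delta(w(V,(-178,0,165)),s),inc(s))
E
```

```text
1.8 [-161.6 -539.7   66.3] [-306.8  548.5  231.3]
```

Request:
{"op": "apply_moves", "data": {"steps": [{"tx": -13.5,"ty": -45,"az": -0.02,"fingers": 1},{"tx": -27,"ty": -90,"az": -0.04,"fingers": 1},{"tx": -40.5,"ty": -135,"az": -0.06,"fingers": 1},{"tx": -54,"ty": -180,"az": -0.06,"fingers": 1},{"tx": -67.5,"ty": -225,"az": -0.06,"fingers": 1},{"tx": -81,"ty": -270,"az": -0.06,"fingers": 1},{"tx": -94.5,"ty": -315,"tz": 5,"az": -0.06,"fingers": 1},{"tx": -108,"ty": -360,"tz": 10,"az": -0.06,"fingers": 1},{"tx": -121.5,"ty": -405,"tz": 20,"az": -0.06,"fingers": 1},{"tx": -135,"ty": -450,"tz": 30,"az": -0.06,"fingers": 1},{"tx": -148,"ty": -495,"tz": 40,"az": -0.06,"fingers": 1},{"tx": -161.6,"ty": -539.7,"tz": 50,"az": -0.06,"fingers": 1}]}}

```text
validation failed for argument at $.st...
```

Run:
```python
from h import *
T=get_image("top");S=get_image("side")
s=observe();print(s["t"],s["ee_pos"],inc(s),s["opening"],s["force"],delta(w(V,(-178,0,150)),s))
c=lambda f,x,y,ww,h:cv2.resize(f[y:y+h,x:x+ww],None,fx=3,fy=3)
cv2.imwrite("pics/t2.png",c(T["frame"],250,130,250,190));cv2.imwrite("pics/s2.png",c(S["frame"],240,130,250,195))
```

```text
1.9 [ 0.13132986 -0.50829619  0.23127445] [-306.7  548.5  231.3] 0.08544743308175796 [-0.12803674  0.89325514  0.05956414] [-161.6 -539.7   81.3]
```

View pics/t2.png

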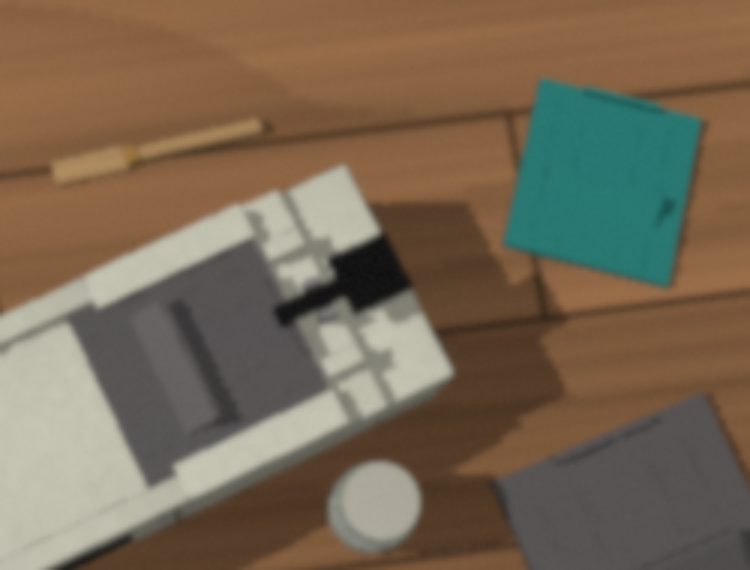

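View pics/s2.png

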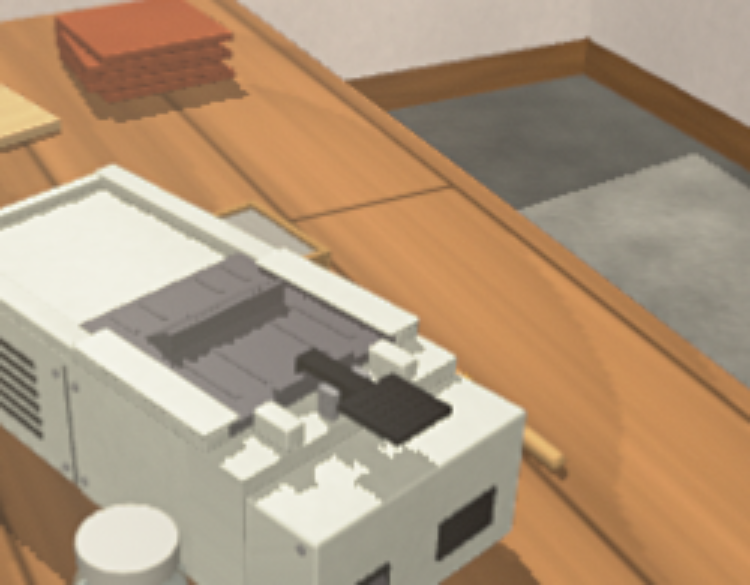

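The move call was refused and the arm didn't move. The pictures show the collector unchanged, with the grey cover seated and the tab hooked over it. I'll retry with round numbers and every field filled in.

Request:
{"op": "apply_moves", "data": {"steps": [{"tx": -13,"ty": -45,"tz": 0,"ax": 0,"ay": 0,"az": -0.02,"fingers": 1},{"tx": -27,"ty": -90,"tz": 0,"ax": 0,"ay": 0,"az": -0.04,"fingers": 1},{"tx": -40,"ty": -135,"tz": 0,"ax": 0,"ay": 0,"az": -0.06,"fingers": 1},{"tx": -54,"ty": -180,"tz": 0,"ax": 0,"ay": 0,"az": -0.06,"fingers": 1}]}}

```text
t: 2.3
ee_pos: [0.2934, -0.4101, 0.2314]
tool_rot: [[0.308, -0.952, 0.0], [-0.952, -0.308, -0.0], [0.001, -0.0, -1.0]]
force: [0.0, -1.1, 0.1]
opening: 0.0283
```

Run:
```python
from h import *
s=observe();print(delta(w(V,(-178,0,150)),s))
```

```text
[ -85.4 -364.    81.4]
```

Request:
{"op": "apply_moves", "data": {"steps": [{"tx": -10,"ty": -45,"tz": 0,"ax": 0,"ay": 0,"az": 0,"fingers": 1},{"tx": -21,"ty": -90,"tz": 0,"ax": 0,"ay": 0,"az": 0,"fingers": 1},{"tx": -32,"ty": -135,"tz": 5,"ax": 0,"ay": 0,"az": 0,"fingers": 1},{"tx": -43,"ty": -180,"tz": 10,"ax": 0,"ay": 0,"az": 0,"fingers": 1},{"tx": -54,"ty": -225,"tz": 20,"ax": 0,"ay": 0,"az": 0,"fingers": 1},{"tx": -65,"ty": -270,"tz": 30,"ax": 0,"ay": 0,"az": 0,"fingers": 1},{"tx": -75,"ty": -315,"tz": 45,"ax": 0,"ay": 0,"az": 0,"fingers": 1},{"tx": -85,"ty": -355,"tz": 60,"ax": 0,"ay": 0,"az": 0,"fingers": 1},{"tx": -85,"ty": -364,"tz": 70,"ax": 0,"ay": 0,"az": 0,"fingers": 1},{"tx": -85,"ty": -364,"tz": 75,"ax": 0,"ay": 0,"az": 0,"fingers": 1}]}}

```text
t: 3.3
ee_pos: [0.6127, -0.217, 0.1545]
tool_rot: [[0.31, -0.951, -0.002], [-0.951, -0.31, 0.001], [-0.001, 0.002, -1.0]]
force: [-0.4, -1.2, -0.6]
opening: -0.0
```

Run:
```python
from h import *
T=get_image("top");S=get_image("side")
s=observe();print(s["t"],s["ee_pos"],inc(s),s["opening"],s["force"],delta(w(V,(-178,0,131.5)),s))
c=lambda f,x,y,ww,h:cv2.resize(f[y:y+h,x:x+ww],None,fx=3,fy=3)
cv2.imwrite("pics/t3.png",c(T["frame"],250,130,250,190));cv2.imwrite("pics/s3.png",c(S["frame"],240,130,250,195))
```

```text
3.4 [ 0.61115475 -0.2186052   0.15540112] [-179.     2.7  155.4] -0.00025248576108411304 [-1.1560031  -0.52834187 -0.46280224] [-1.  -2.8 23.9]
```

View pics/t3.png

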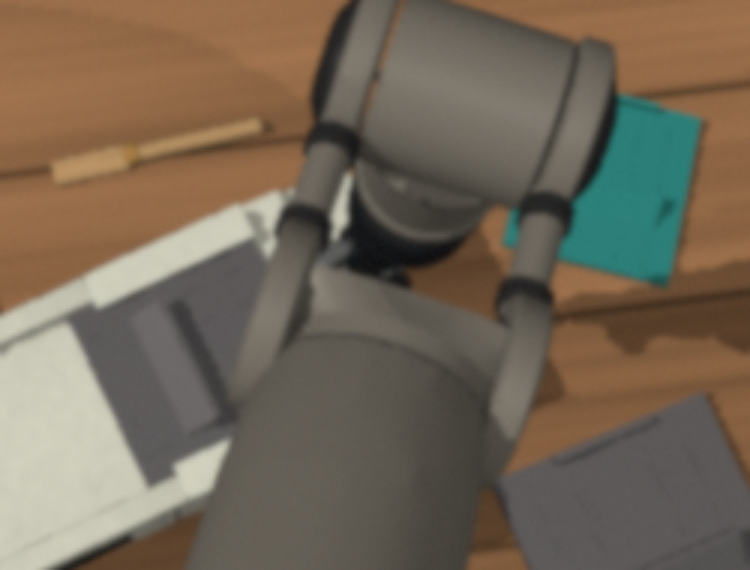

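View pics/s3.png

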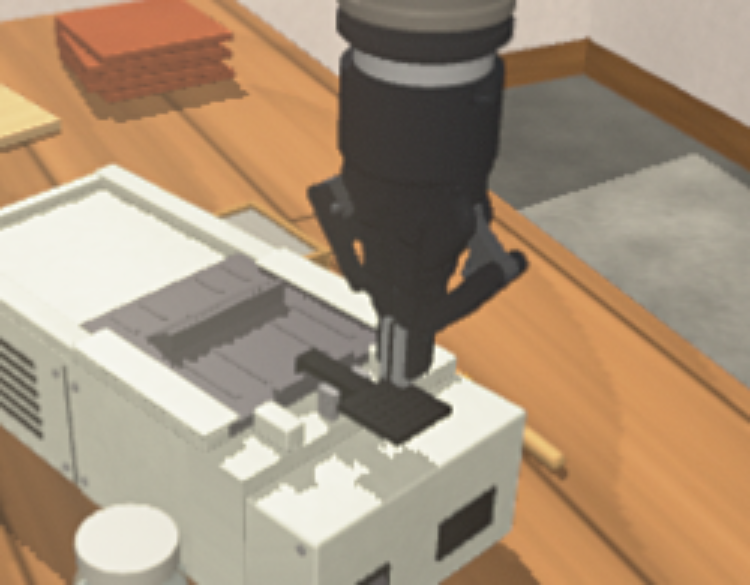

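Side view: the shut fingertips (crop ~405,380) hang about 24 mm above the black pad (crop ~395,408). The tab is still hooked. Next I lower onto it.

Request:
{"op": "apply_moves", "data": {"steps": [{"tx": -1,"ty": -2,"tz": 8,"ax": 0,"ay": 0,"az": 0,"fingers": 1},{"tx": -1,"ty": -2,"tz": 16,"ax": 0,"ay": 0,"az": 0,"fingers": 1},{"tx": -1,"ty": -2,"tz": 22,"ax": 0,"ay": 0,"az": 0,"fingers": 1},{"tx": -1,"ty": -2,"tz": 25,"ax": 0,"ay": 0,"az": 0,"fingers": 1},{"tx": -1,"ty": -2,"tz": 27,"ax": 0,"ay": 0,"az": 0,"fingers": 1},{"tx": -1,"ty": -2,"tz": 27,"ax": 0,"ay": 0,"az": 0,"fingers": 1}]}}

```text
t: 4.0
ee_pos: [0.6137, -0.217, 0.1295]
tool_rot: [[0.307, -0.952, 0.0], [-0.952, -0.307, -0.001], [0.001, 0.0, -1.0]]
force: [-0.6, -0.4, 1.2]
opening: -0.0002
```

Request:
{"op": "apply_moves", "data": {"steps": [{"tx": 0,"ty": 0,"tz": 2,"ax": 0,"ay": 0,"az": 0,"fingers": 1},{"tx": 0,"ty": 0,"tz": 4,"ax": 0,"ay": 0,"az": 0,"fingers": 1},{"tx": 0,"ty": 0,"tz": 4,"ax": 0,"ay": 0,"az": 0,"fingers": 1}]}}

```text
t: 4.3
ee_pos: [0.6142, -0.2171, 0.1255]
tool_rot: [[0.308, -0.952, 0.001], [-0.952, -0.308, -0.001], [0.001, -0.001, -1.0]]
force: [-1.2, -4.6, 3.5]
opening: -0.0001
```

Request:
{"op": "apply_moves", "data": {"steps": [{"tx": 0,"ty": 0,"tz": 1,"ax": 0,"ay": 0,"az": 0,"fingers": 1},{"tx": 0,"ty": 0,"tz": 2,"ax": 0,"ay": 0,"az": 0,"fingers": 1},{"tx": 0,"ty": 0,"tz": 2,"ax": 0,"ay": 0,"az": 0,"fingers": 1}]}}

```text
t: 4.6
ee_pos: [0.6142, -0.2168, 0.1233]
tool_rot: [[0.308, -0.951, 0.001], [-0.951, -0.308, -0.001], [0.001, -0.001, -1.0]]
force: [0.7, -3.9, 3.4]
opening: -0.0001
```

Run:
```python
from h import *
S=get_image("side")
s=observe();print(s["t"],s["ee_pos"],inc(s),s["force"])
c=lambda f,x,y,ww,h:cv2.resize(f[y:y+h,x:x+ww],None,fx=4,fy=4)
cv2.imwrite("pics/s4.png",c(S["frame"],250,190,190,140))
```

```text
4.65 [ 0.6142669  -0.21677759  0.12342927] [-178.2   -0.8  123.4] [ 1.03076527 -3.93603329  3.11346688]
```

View pics/s4.png

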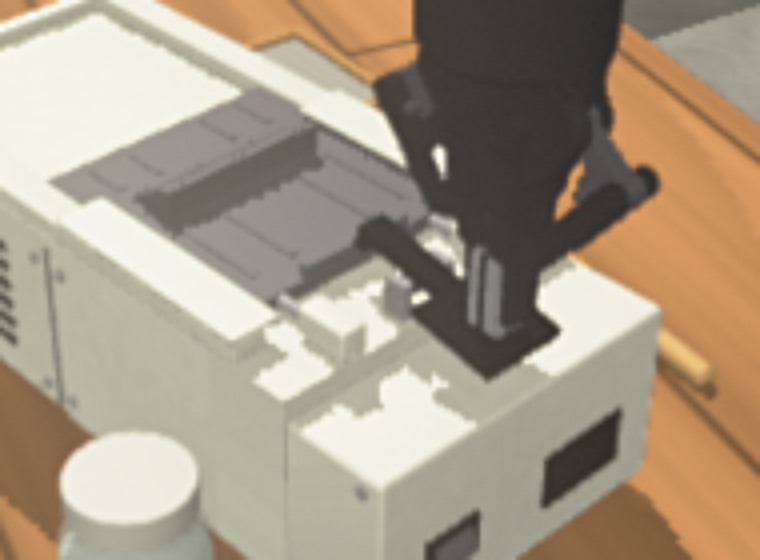

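The cover has sprung: the ledge corner moved from px (293,247) to (287,241), and there is now a gap at the seat edge. I let the tab go by going straight up.

Request:
{"op": "apply_moves", "data": {"steps": [{"tx": 0,"ty": 0,"tz": -10,"ax": 0,"ay": 0,"az": 0,"fingers": 1},{"tx": 0,"ty": 0,"tz": -30,"ax": 0,"ay": 0,"az": 0,"fingers": 1},{"tx": 0,"ty": 0,"tz": -40,"ax": 0,"ay": 0,"az": 0,"fingers": 1},{"tx": 0,"ty": 0,"tz": -40,"ax": 0,"ay": 0,"az": 0,"fingers": 1}]}}

```text
t: 5.05
ee_pos: [0.6146, -0.2162, 0.165]
tool_rot: [[0.308, -0.951, 0.002], [-0.951, -0.308, -0.001], [0.001, -0.002, -1.0]]
force: [-0.4, -0.1, 0.5]
opening: -0.0001
```

Run:
```python
from h import *
S=get_image("side")
s=observe();print(s["t"],s["ee_pos"],inc(s),s["force"])
for x in(-60,): print(delta(w(V,(x,0,150)),s))
print("ledge expected",proj(S,w(V,(-24,0,125))),"hooked",proj(S,w(V,(-39,0,125))),[(r["centre"],r["p"]) for r in tip_of("cover_ledge",S)])
c=lambda f,x,y,ww,h:cv2.resize(f[y:y+h,x:x+ww],None,fx=4,fy=4)
cv2.imwrite("pics/s5.png",c(S["frame"],250,190,190,140))
```

```text
5.1 [ 0.61401941 -0.21613463  0.16375603] [-177.5   -0.8  163.8] [ 0.66405632  0.38180732 -0.32022991]
[-117.5    0.8   13.7]
ledge expected [311.15843023 232.56783   ] hooked [316.57966488 235.8064158 ] [([312.7, 232.2], 0.76), ([290.9, 455.8], 0.75), ([477.2, 392.9], 0.6)]
```

View pics/s5.png

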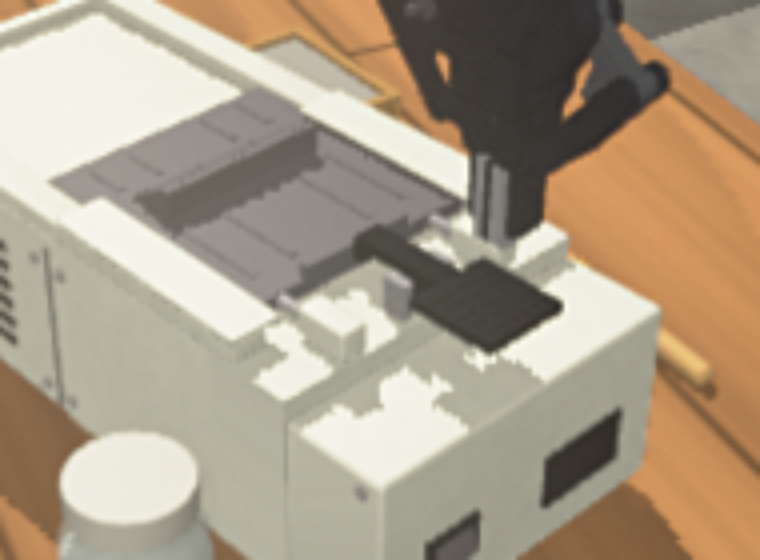

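The tab is back up and the cover is loose: ledge at px (312.7,232.2), expected (311.2,232.6). I move behind the ledge and down.

Request:
{"op": "apply_moves", "data": {"steps": [{"tx": -40,"ty": 0,"tz": 0,"ax": 0,"ay": 0,"az": 0,"fingers": 1},{"tx": -80,"ty": 1,"tz": 0,"ax": 0,"ay": 0,"az": 0,"fingers": 1},{"tx": -110,"ty": 1,"tz": 5,"ax": 0,"ay": 0,"az": 0,"fingers": 1},{"tx": -117,"ty": 1,"tz": 15,"ax": 0,"ay": 0,"az": 0,"fingers": 1},{"tx": -117,"ty": 1,"tz": 25,"ax": 0,"ay": 0,"az": 0,"fingers": 1},{"tx": -117,"ty": 1,"tz": 32,"ax": 0,"ay": 0,"az": 0,"fingers": 1},{"tx": -117,"ty": 1,"tz": 36,"ax": 0,"ay": 0,"az": 0,"fingers": 1},{"tx": -117,"ty": 1,"tz": 39,"ax": 0,"ay": 0,"az": 0,"fingers": 1},{"tx": -117,"ty": 1,"tz": 39,"ax": 0,"ay": 0,"az": 0,"fingers": 1}]}}

```text
t: 6.05
ee_pos: [0.5769, -0.1063, 0.1237]
tool_rot: [[0.307, -0.952, -0.001], [-0.952, -0.307, 0.0], [-0.0, 0.001, -1.0]]
force: [-0.3, -0.9, 0.2]
opening: 0.0
```

Run:
```python
from h import *
S=get_image("side")
s=observe();print(s["t"],s["ee_pos"],inc(s),s["force"],delta(w(V,(85,0,124.5)),s))
c=lambda f,x,y,ww,h:cv2.resize(f[y:y+h,x:x+ww],None,fx=4,fy=4)
cv2.imwrite("pics/s6.png",c(S["frame"],220,170,190,140))
```

```text
6.1 [ 0.57704933 -0.10618723  0.12411507] [-61.5   0.5 124.1] [-0.25175316  0.30789875  0.15016401] [-146.5   -0.3   -0.4]
```

View pics/s6.png

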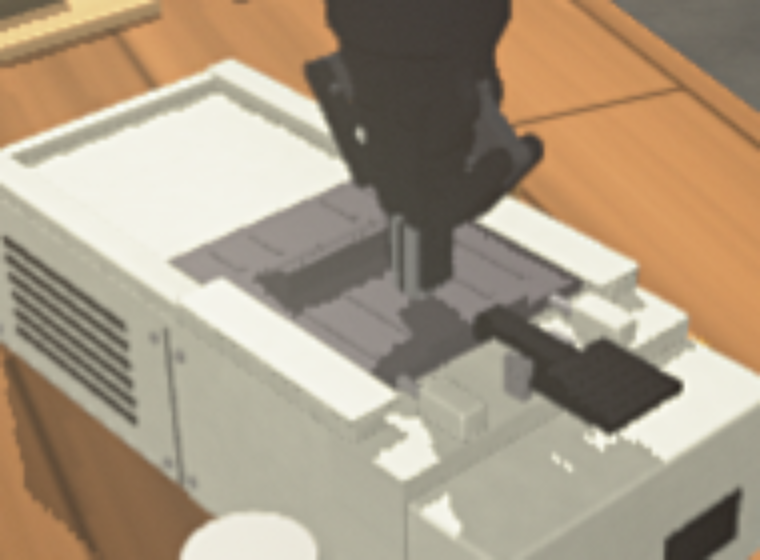

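Side view: the fingertips (crop ~415,285) sit just above the plate, behind the ledge and clear of the tab arm. Now the push.

Request:
{"op": "apply_moves", "data": {"steps": [{"tx": -8,"ty": 0,"tz": 0,"ax": 0,"ay": 0,"az": 0,"fingers": 1},{"tx": -16,"ty": 0,"tz": 0,"ax": 0,"ay": 0,"az": 0,"fingers": 1},{"tx": -22,"ty": 0,"tz": 0,"ax": 0,"ay": 0,"az": 0,"fingers": 1},{"tx": -28,"ty": 0,"tz": 0,"ax": 0,"ay": 0,"az": 0,"fingers": 1},{"tx": -34,"ty": 0,"tz": 0,"ax": 0,"ay": 0,"az": 0,"fingers": 1},{"tx": -40,"ty": 0,"tz": 0,"ax": 0,"ay": 0,"az": 0,"fingers": 1}]}}

```text
t: 6.7
ee_pos: [0.5647, -0.0671, 0.1245]
tool_rot: [[0.308, -0.951, 0.001], [-0.951, -0.308, -0.001], [0.001, -0.0, -1.0]]
force: [0.5, -2.3, 0.2]
opening: 0.0001
```

Run:
```python
from h import *
S=get_image("side")
s=observe();print(s["t"],s["ee_pos"],inc(s),s["force"],delta(w(V,(85,0,124.5)),s))
c=lambda f,x,y,ww,h:cv2.resize(f[y:y+h,x:x+ww],None,fx=4,fy=4)
cv2.imwrite("pics/s7.png",c(S["frame"],220,170,190,140))
```

```text
6.75 [ 0.56430783 -0.06625625  0.12444452] [-19.6   0.3 124.4] [ 0.01971641 -0.3939882   0.10987032] [-104.6   -0.4   -0. ]
```

View pics/s7.png

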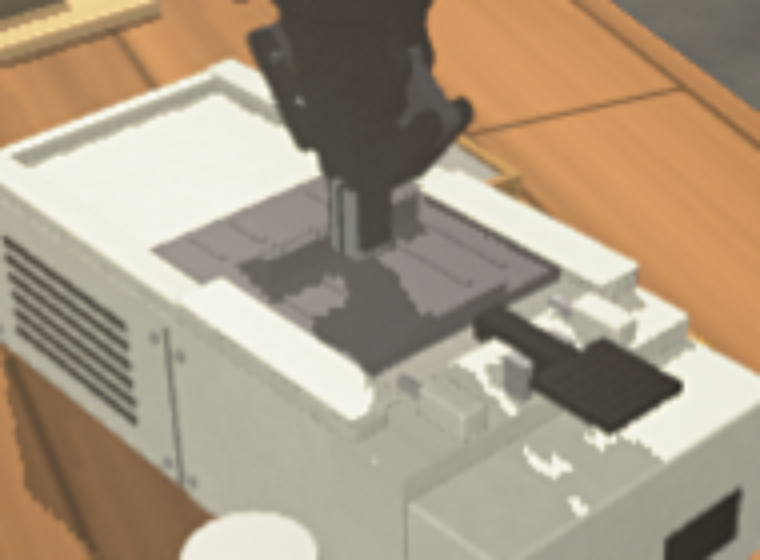

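Request:
{"op": "apply_moves", "data": {"steps": [{"tx": -9,"ty": 0,"tz": 0,"ax": 0,"ay": 0,"az": 0,"fingers": 1},{"tx": -18,"ty": 0,"tz": 0,"ax": 0,"ay": 0,"az": 0,"fingers": 1},{"tx": -27,"ty": 0,"tz": 0,"ax": 0,"ay": 0,"az": 0,"fingers": 1},{"tx": -36,"ty": 0,"tz": 0,"ax": 0,"ay": 0,"az": 0,"fingers": 1},{"tx": -45,"ty": 0,"tz": 0,"ax": 0,"ay": 0,"az": 0,"fingers": 1},{"tx": -54,"ty": 0,"tz": 0,"ax": 0,"ay": 0,"az": 0,"fingers": 1},{"tx": -63,"ty": 0,"tz": 0,"ax": 0,"ay": 0,"az": 0,"fingers": 1},{"tx": -72,"ty": 0,"tz": 0,"ax": 0,"ay": 0,"az": 0,"fingers": 1},{"tx": -80,"ty": 0,"tz": 0,"ax": 0,"ay": 0,"az": 0,"fingers": 1},{"tx": -88,"ty": 0,"tz": 0,"ax": 0,"ay": 0,"az": 0,"fingers": 1},{"tx": -94,"ty": 0,"tz": 0,"ax": 0,"ay": 0,"az": 0,"fingers": 1},{"tx": -98,"ty": 0,"tz": 0,"ax": 0,"ay": 0,"az": 0,"fingers": 1}]}}

```text
t: 7.95
ee_pos: [0.5343, 0.0262, 0.1243]
tool_rot: [[0.308, -0.951, 0.0], [-0.951, -0.308, -0.0], [0.0, -0.0, -1.0]]
force: [1.7, -3.0, 3.0]
opening: 0.0002
```

Run:
```python
from h import *
S=get_image("side")
s=observe();print(s["t"],s["ee_pos"],inc(s),s["force"])
f=cv2.resize(S["frame"],None,fx=4,fy=4)
for X,col in((10,(0,0,255)),(25,(0,255,0))):   # plate rear edge when cover x=80 / 95
    for y in(-65,65):
        p=proj(S,w(V,(X,y,118)));cv2.circle(f,tuple(int(k*4+2) for k in p),4,col,-1)
cv2.imwrite("pics/s8.png",f[600:1160,800:1600])
```

```text
8.0 [0.53416861 0.02663358 0.12433058] [ 78.1   0.4 124.3] [ 0.03188009 -0.58339403  1.09820356]
```

View pics/s8.png

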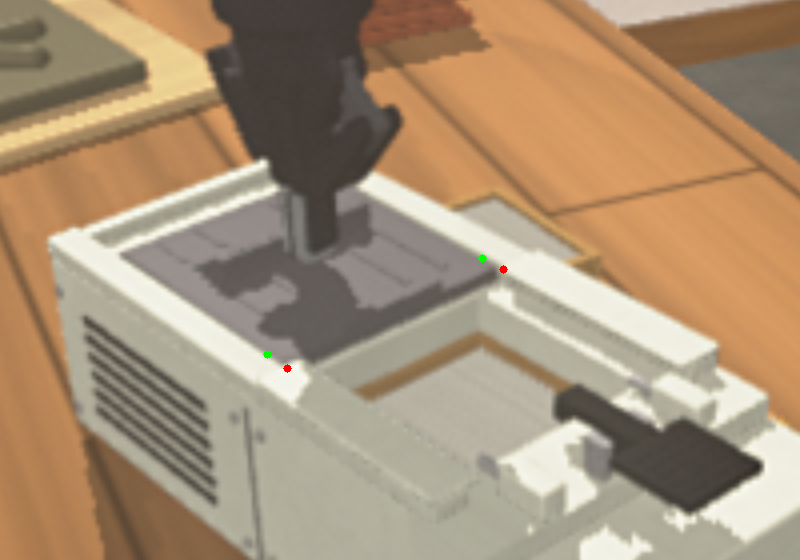

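The cover's rear edge sits close to the red x=80 marks (crop ~503,269), with a gap still left to the end stop. I push about 15 mm more for margin.

Request:
{"op": "apply_moves", "data": {"steps": [{"tx": -5,"ty": 0,"tz": 0,"ax": 0,"ay": 0,"az": 0,"fingers": 1},{"tx": -10,"ty": 0,"tz": 0,"ax": 0,"ay": 0,"az": 0,"fingers": 1},{"tx": -14,"ty": 0,"tz": 0,"ax": 0,"ay": 0,"az": 0,"fingers": 1},{"tx": -16,"ty": 0,"tz": 0,"ax": 0,"ay": 0,"az": 0,"fingers": 1},{"tx": -16,"ty": 0,"tz": 0,"ax": 0,"ay": 0,"az": 0,"fingers": 1},{"tx": -16,"ty": 0,"tz": 0,"ax": 0,"ay": 0,"az": 0,"fingers": 1},{"tx": -12,"ty": 0,"tz": 0,"ax": 0,"ay": 0,"az": 0,"fingers": 1},{"tx": -8,"ty": 0,"tz": -5,"ax": 0,"ay": 0,"az": 0,"fingers": 1},{"tx": -6,"ty": 0,"tz": -30,"ax": 0,"ay": 0,"az": 0,"fingers": 1},{"tx": -6,"ty": 0,"tz": -75,"ax": 0,"ay": 0,"az": 0,"fingers": 1},{"tx": -6,"ty": 0,"tz": -110,"ax": 0,"ay": 0,"az": 0,"fingers": 1},{"tx": -6,"ty": 0,"tz": -110,"ax": 0,"ay": 0,"az": 0,"fingers": 1}]}}

```text
t: 9.2
ee_pos: [0.535, 0.031, 0.2396]
tool_rot: [[0.307, -0.952, 0.01], [-0.952, -0.307, -0.001], [0.004, -0.009, -1.0]]
force: [0.1, -0.3, -0.9]
opening: 0.0001
```

Run:
```python
from h import *
S=get_image("side");T=get_image("top")
s=observe();print(s["t"],s["ee_pos"],inc(s),s["force"])
for n in("cover","cover_ledge"):
    print(n,[(at_z(S,r["centre"],.11 if n=="cover" else .125).round(3),r["p"]) for r in tip_of(n,S)][:2], "x=97:",w(V,(97 if n=="cover" else 102,0,0)))
for n in("glaze_jar","modelling_tool","spare_filter"):print(n,[(r["centre"],round(r["p"],2)) for r in tip_of(n,S)[:2]],[(r["centre"],round(r["p"],2)) for r in tip_of(n,T)[:2]])
f=cv2.resize(S["frame"],None,fx=4,fy=4)
for X,col in((10,(0,0,255)),(25,(0,255,0)),(46,(255,0,0))):
    for y in(-65,65):
        p=proj(S,w(V,(X,y,118)));cv2.circle(f,tuple(int(k*4+2) for k in p),4,col,-1)
cv2.imwrite("pics/s9.png",f[600:1160,800:1600]);cv2.imwrite("pics/t9.png",T["frame"])
```

```text
9.3 [0.53270561 0.03121787 0.2348289 ] [ 82.9   0.4 234.8] [-0.21841064 -0.12394977 -0.78049432]
cover [(array([ 0.616, -0.481,  0.11 ]), 0.84), (array([0.529, 0.059, 0.11 ]), 0.71)] x=97: [0.52871352 0.04478108 0.        ]
cover_ledge [(array([ 0.378, -0.464,  0.125]), 0.98), (array([ 0.608, -0.481,  0.125]), 0.91)] x=97: [0.52717298 0.04953784 0.        ]
glaze_jar [] [([370.7, 301.4], 0.88)]
modelling_tool [] [([302.7, 178.8], 0.71)]
spare_filter [([318.7, 224.1], 0.53)] []
```

View pics/s9.png

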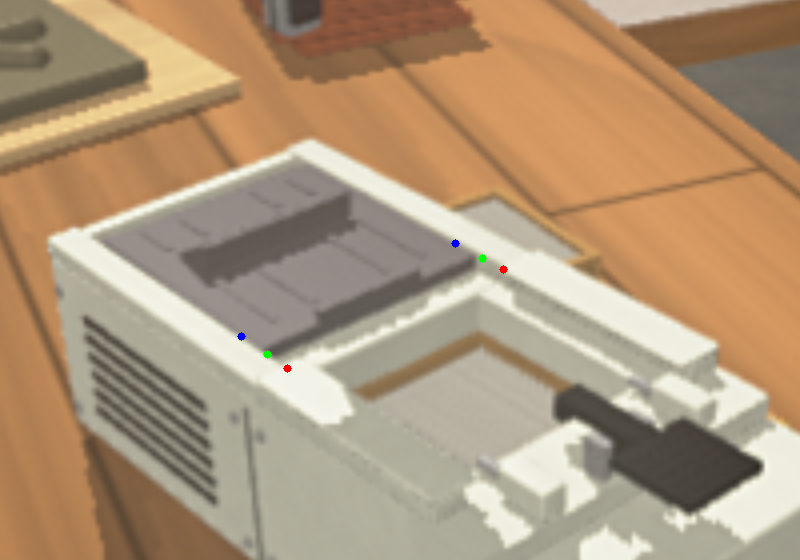

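View pics/t9.png

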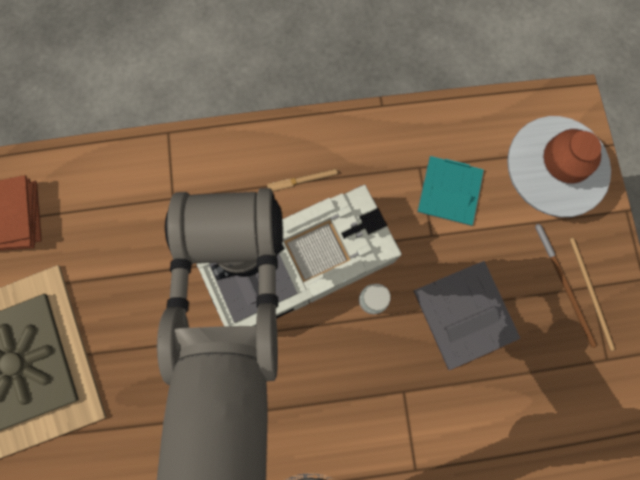

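The side view shows the cover flat between the guides. Its rear edge lines up with the green x≈95 marks, there's a deck strip in front of the opening and a small gap to the end stop. The whole filter is bare, the tab is up and the arm is clear. Handing in.

Run:
```python
from h import *
s=observe();print(s["t"],np.abs(s["qvel"]).max());print(sign_off())
```

```text
9.7 0.004709170711927491
the job is handed in; nothing more can be done
None
```

I opened the dust collector and handed the job in at about 9.7 s. The filter is uncovered and the cover lies flat on the deck. With the gripper shut, I pressed the snap tab down about 8 mm until the cover sprang loose. I then let the tab go and pushed the cover by its ledge onto the deck.

**Last checks:**
- **Cover:** its rear edge lined up with the position expected at x ≈ 95 mm in the collector (80–116 allowed). It lay flat between the guides with the whole filter opening clear. The network's own estimate for the cover put it about 14 mm farther along, at about 111 mm. I trusted the edge marks, because a gap to the end stop was visible; both values are within limits.
- **Tab:** back up.
- **Arm:** about 11 cm above the deck and at rest, touching nothing.
- **Bystanders:** the glaze jar and modelling tool were within about 3 pixels of their first top-view detections. The spare filter was hidden from above by the arm, and in the side view it was detected within 4 pixels of its first position.

**What disagreed or failed:**
- **Refused call:** my first move call was refused and nothing moved. I repeated it with round numbers and all fields filled in.
- **Pose fit:** the collector pose matched most marks to 1–3 pixels. The tab-end corners in the side view were off by about 4–6 pixels, and I didn't find out why.

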